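# Square up a frame corner and hold it for the screws

## Task

The corner of a small timber frame was screwed together a little closed: its stud leans in and springs back. Take the loose aluminium square (black grip on its brace), slide it flat on the dark board, nose in under the plywood gusset, and press it into the corner until its arms lie flush along rail and stud and so bring the stud square. Finish still holding it and pressing it home against both timbers; leave screwdriver, pencil and mug alone.

Things in the scene. Friction and masses are not known exactly. Their poses are not given: they have to be found in the camera images.
- square: Loose aluminium square lying flat, 0.25 kg, 24 mm high: two arms 150 mm long, 18 mm wide, from its outer corner along own -x and +y, joined by a diagonal brace. A black grip sleeve on the brace's middle runs along (1,1,0), 54 mm long, 14 mm thick, 1-24 mm above the underside: grip it across (1,-1,0). Origin: underside, under the sleeve's middle. Outer faces: -y of one arm, +x of the other.
- square_corner (a point): Point on the underside where the square's two outer faces would meet: 68 mm along +x and 68 mm along -y from the square's origin (the metal itself is cut back there by a 9 x 9 mm notch). Axes as the square's.
- frame: Fixed dark brown board, 230 x 230 x 12 mm, with the frame on it. Origin: centre of its underside. Rail along x at its -y edge, stud along +y at its +x edge; the bay between them is open to -x and +y. A reddish gusset on top roofs the bay's corner: underside 32 mm above the board, top with screws 41 mm; its slanting edge joins points 65 mm from the corner along each timber, 46 mm on the diagonal.
- frame_corner (a point): Inner corner of the frame on the board's top (12 mm above its underside), where the inner faces of the rail and of the stud meet when square: 73 mm along +x and 73 mm along -y from the board's centre. Axes as the frame's.
- rail: Bottom rail: pale timber 214 x 34 mm, 32 mm high, fixed on the board. Its inner face (+y) passes through frame_corner; it runs from 34 mm beyond the corner to 180 mm along -x from it. Origin: centre of its underside, axes as the frame's.
- stud: Stud: pale timber 34 mm wide, 178 mm long, 32 mm high, its butt 2 mm off the rail, turning under the gusset on one screw 17 mm along +x and 30 mm along +y from frame_corner. Its inner face is its own -x face. Origin: on the screw's axis, at the underside; own y points to its free end, 150 mm away.
- stud_hinge (a joint): Angle of the stud on its screw, rad: 0 = square to the rail, negative = leaning in (starts -0.10 to -0.185). Stiff, springs back inward: holding it at 0 takes 0.3 to 0.6 N m, about 5 N at the far end of the square's arm. Once pushed, its friction on the arm (coefficient about 0.6) carries part of the push towards the rail.
- driver: Screwdriver with an orange handle, 156 x 48 x 16 mm, loose on the cabinet top behind the frame; leave alone. Origin: centre of its underside.
- pencil: Thick red pencil, 84 x 11 x 9 mm, loose on the cabinet top behind the frame; leave alone. Origin: centre of its underside.
- mug: White mug with dark dots, 82 x 114 x 91 mm, loose on the cabinet top behind the frame; leave alone. Origin: centre of its underside.

How it is judged:
By the outcome, as a careful person would: the job done as asked, in the order asked, and still so for the second after the job is handed in, while the arm keeps its last pose, push and grip.
It also fails if it takes over 72 s, if anything falls off the work surface, if the arm or the gripper's body presses on something with over 40 N, if the wrist force passes 120 N, or if a joint passes its speed limit or range.

## Robot

A 7-joint arm with a two-finger parallel gripper is mounted at the origin on a cart in front of the work surface, level with it; the furniture and walls round the work are solid. World frame = base frame: x ahead of the robot, y to its left, z up, the work surface at z = 0. Lengths are in m, angles in rad, forces in N, time in s.
With the tool pointing down it reaches from about 0.4 to 0.85 m from the base axis. Payload 4.5 kg.
Tool frame: the origin (TCP) lies on the centre line of the jaws, within the pads' length; the fingertips stand 11 mm ahead of it and the grasp point (between the pads) lies 8 mm behind it; z points along the fingers, x is the direction in which the jaws open and shut, and the axes are right-handed (so a half turn about z gives the same grasp; the last joint's range is limited). The gripper opens to 88 mm and grips with 3 to 60 N. Pads are 18 mm wide; open, the fingers measure 123 mm over their backs; the gripper's body (75 mm by 187 mm) begins 45 mm behind the grasp point.
Start: joints at [1.214, 0.689, -0.195, 1.565, 0.157, 0.902, -0.215], TCP at [0.238, -0.578, 0.25] pointing down, gripper open.
Joint ranges: [-3.01, 3.01], [-0.46, 2.08], [-1.47, 1.51], [0.13, 2.56], [-1, 4.14], [0.04, 2.09], [-2.66, 2.66]. Speed limits (rad/s): [2.57, 2.57, 3.14, 3.14, 3.14, 3.14, 3.14].

## Interface

Orientations are given as a unit quaternion [x, y, z, w].
In Python, from plant import r, vision, order, nets gives the robot as it stands.
- The arm moves only by the tool send_rows, never from a script. Its argument "series" is a list of rows, each an object with "delta_pos": the shift along the tool's x, y, z in cm, a list of three; "turn": the turn about the tool's z in degrees; "jaw": the closure, from 0 (fully open) to 1 (shut). In form: [{"delta_pos": [x, y, z], "turn": turn, "jaw": jaw}, ...]. A call has 1 to 8 rows; each row is the pose to reach, as a shift and turn from the pose commanded when the call began, along the tool's axes at that moment; what a row does not reach only later rows make up. A row lasts 1/12 s, in which the tool goes at most 41.7 mm and 7.16 degrees, less where a joint would pass 70% of its speed; a pose out of reach is approached as far as the arm can. A call with a gripper value outside its range is refused whole. The fingers move at their own pace and stop on an object; "force" is the grip in N (left out, the last holds). Time passes only in rows, so rows that repeat a pose let the fingers close. It gives the time, the measured TCP pose, the force and the opening at its end, in the units of the state.
- r.get_state(): the state, without advancing time (a new reading comes with each control period).
- vision.snapshot(name): name is "scene" or "top" or "wrist"; returns the picture (384x512x3 uint8, blue, green, red); there is no depth.
- vision.camera_params(name): a dict with "intrinsics" (3x3 intrinsics, pixels), "extrinsics" (4x4, takes a point from world to camera coordinates). Camera axes: x right, y down, z forward; pixel columns grow to the right and rows downward; lengths in m; the calibration is good to about 2 mm. A picture is of the moment at which its call begins: read the wrist's pose just before it. camera_params takes no time and is no camera call; for the wrist camera it gives the pose at the moment of the call.
- order.finish_job(): hands the job in, once; it reports no verdict.
Trained networks look in the newest picture that a camera, given by its name, has taken for a name from the list of things; names that differ only in an ending like _2 or _b are one class to them, and where a whole thing is asked for, a point or a joint stands for the part that bears it (a point fixed in the world has none). Each returns a list of dicts, best first, with "score" (0 to 1); they miss things now and then, are a little off and sometimes report something else, mostly with a low value. They report only what shows in the picture. A call takes as long as a camera call.
- nets.boxes_of(camera, label): "location" ([row, column] as shares, 0 to 1, of the picture: columns of its width, rows of its height, amid what is visible of it).
- nets.trace(camera, label): "region" (384x512 bool, what is visible of it) and "location" ([row, column] as shares, 0 to 1, of the picture: columns of its width, rows of its height, amid what is visible of it).
The state is a dict: "clock": time; "q": joint angles; "qd": joint speeds; "joint_torque": joint torques, N m; "tool_pos": TCP position; "eef_rot": TCP orientation; "contact_force": force on the tool from outside, world axes, zero at the start; "moment": the same for the moment, N m; "opening": opening from 0.0 (shut) to 1.0 (fully open).
Only numpy, scipy, OpenCV 4.12 (cv2) and the standard library are available. Lean on these libraries where they do the work, as an engineer would, in place of code of your own. Each camera call takes 0.05 s, during which the arm holds its last target.

## Working session

There is one attempt and no reset: what is moved stays moved. The work goes in short steps, Python scripts to look and compute and a tool call to move; the robot and the scene stay as the last step left them, time stands still between calls to the robot, and variables do not carry over. Pictures are saved under pics/ and viewed, and the job is handed in when it is done.

Besides the shell and the picture viewer there is one more tool, called after "Call:" as name([rows], argument=value, ...), one row to a line, values as JSON. send_rows: Moves the arm, as the interface text tells. Its arguments: {"type":"object","properties":{"series":{"type":"array"},"force":{"type":"number"}},"required":["series"]}

```bash
mkdir -p pics; ls
python3 - <<'E'
from plant import r, vision, order, nets
import cv2, numpy as np
np.set_printoptions(precision=4,suppress=True)
s=r.get_state(); print(s)
for n in ["scene","top","wrist"]:
    p=vision.camera_params(n); print(n,np.array(p["intrinsics"]).tolist(),np.array(p["extrinsics"]))
    cv2.imwrite(f"pics/{n}0.png",vision.snapshot(n))
E
```

```text
pics
{'clock': 0.0, 'q': array([ 1.2138,  0.69  , -0.1945,  1.5664,  0.1573,  0.9025, -0.2151]), 'qd': array([-0.0008,  0.0013, -0.0004,  0.0003, -0.0004, -0.0007, -0.0028]), 'joint_torque': array([  0.0007, -52.7563,  -1.2669, -15.3428,  -0.0528,   0.0065,
         0.0001]), 'tool_pos': array([ 0.2378, -0.5773,  0.2489]), 'eef_rot': array([ 0.831 , -0.5563, -0.0008, -0.0005]), 'contact_force': array([-0.5673,  0.2038, -0.9718]), 'moment': array([-0.0655, -0.0109,  0.044 ]), 'opening': 0.995821270309991}
scene [[447.56235546584793, 0.0, 261.95371697927726], [0.0, 447.56235546584793, 192.50667547873536], [0.0, 0.0, 1.0]] [[ 0.9984 -0.0563 -0.001  -0.618 ]
 [-0.0361 -0.628  -0.7774  0.0613]
 [ 0.0431  0.7762 -0.629   1.0587]
 [ 0.      0.      0.      1.    ]]
top [[407.21964724658534, 0.0, 262.3771441202611], [0.0, 407.21964724658534, 189.5862181301542], [0.0, 0.0, 1.0]] [[ 0.0218 -0.9997 -0.0128 -0.0115]
 [-0.9986 -0.0212 -0.0493  0.5947]
 [ 0.049   0.0139 -0.9987  1.0058]
 [ 0.      0.      0.      1.    ]]
wrist [[276.8897491407502, 0.0, 254.81808037532755], [0.0, 276.8897491407502, 189.4402704737287], [0.0, 0.0, 1.0]] [[ 0.3809 -0.9246 -0.0016 -0.6233]
 [-0.8743 -0.3607  0.3247 -0.0444]
 [-0.3008 -0.1223 -0.9458  0.3916]
 [ 0.      0.      0.      1.    ]]
```

View pics/scene0.png

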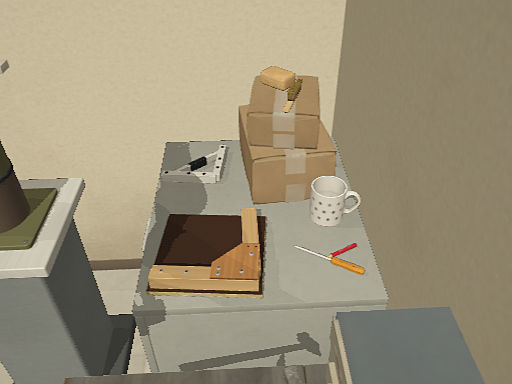

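View pics/top0.png

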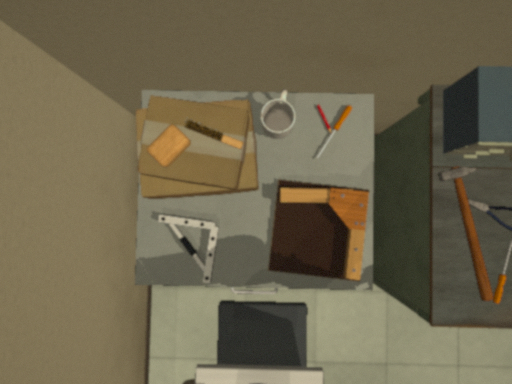

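View pics/wrist0.png

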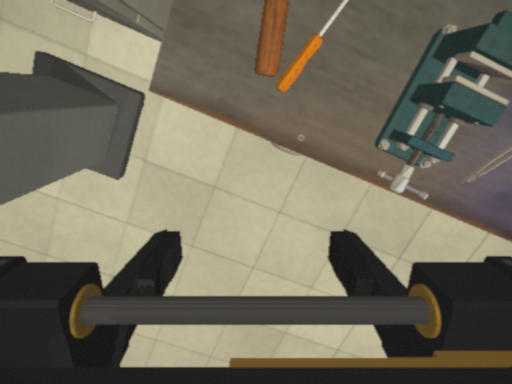

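The scene, top and wrist views show the square at top (190,245) with its black sleeve on the brace, and the frame at top (320,230). The driver, pencil and mug sit at the upper right. Next I'll measure the square and frame with the networks and zoomed crops.

```bash
cat > h.py <<'E'
from plant import r, vision, order, nets
import cv2, numpy as np
from scipy.optimize import least_squares
from scipy.spatial.transform import Rotation as R
np.set_printoptions(precision=4,suppress=True)
def cam(n):
    p=vision.camera_params(n); return np.array(p["intrinsics"]),np.array(p["extrinsics"])
def proj(c,P):
    K,E=c; P=np.atleast_2d(P); q=P@E[:3,:3].T+E[:3,3]; q=q@K.T; return q[:,:2]/q[:,2:]
def back(c,uv,z):
    K,E=c; uv=np.atleast_2d(uv); d=np.c_[uv,np.ones(len(uv))]@np.linalg.inv(K).T@E[:3,:3]
    o=-E[:3,:3].T@E[:3,3]; return o+d*((z-o[2])/d[:,2])[:,None]
E
python3 - <<'E'
from h import *
for n in ["scene","top"]:
    c=cam(n); im=vision.snapshot(n)
    for l in ["square","frame","rail","stud","driver","pencil","mug"]:
        t=nets.trace(n,l)
        if not t: print(n,l,"none");continue
        m=t[0]["region"]; ys,xs=np.nonzero(m)
        np.save(f"m_{n}_{l}.npy",m)
        rect=cv2.minAreaRect(np.c_[xs,ys].astype(np.float32))
        print(n,l,round(t[0]["score"],2),len(t),m.sum(),(xs.mean().round(1),ys.mean().round(1)),rect, back(c,[xs.mean(),ys.mean()],0.01)[0])
    if n=="top":
        cv2.imwrite("pics/top_z.png",cv2.resize(im[170:300,140:390],None,fx=3.2,fy=3.2,interpolation=cv2.INTER_CUBIC))
    else: cv2.imwrite("pics/scene_z.png",cv2.resize(im[130:310,130:290],None,fx=3.3,fy=3.3,interpolation=cv2.INTER_CUBIC))
E
```

```text
scene square 0.86 1 1188 (np.float64(198.0), np.float64(169.2)) ((197.70248413085938, 172.374755859375), (31.71756362915039, 71.39598846435547), 65.85445404052734) [0.4568 0.1578 0.01  ]
scene frame 0.92 1 8943 (np.float64(210.0), np.float64(256.0)) ((205.18841552734375, 251.59378051757812), (118.06658935546875, 90.0198974609375), 1.6846843957901) [ 0.4995 -0.1583  0.01  ]
scene rail 0.72 1 1929 (np.float64(193.8), np.float64(279.1)) ((203.0655517578125, 277.64068603515625), (110.12419128417969, 23.37986946105957), 1.5911402702331543) [ 0.469  -0.2196  0.01  ]
scene stud 0.77 2 536 (np.float64(248.7), np.float64(225.7)) ((249.15708923339844, 230.85621643066406), (46.430259704589844, 15.631965637207031), 86.18592071533203) [ 0.5848 -0.0693  0.01  ]
scene driver 0.77 1 385 (np.float64(338.3), np.float64(262.1)) ((329.623291015625, 258.6712646484375), (71.86326599121094, 9.012168884277344), 20.556045532226562) [ 0.7684 -0.191   0.01  ]
scene pencil 0.57 1 122 (np.float64(341.6), np.float64(250.4)) ((341.8728332519531, 250.20748901367188), (4.585350513458252, 30.06395149230957), 66.50143
[... 700 characters left out ...]
3 -0.23    0.01  ]
top stud 0.69 1 725 (np.float64(305.3), np.float64(194.8)) ((316.0, 195.0), (14.0, 72.0), 90.0) [ 0.5842 -0.1066  0.01  ]
top driver 0.7 1 154 (np.float64(339.0), np.float64(122.7)) ((335.65380859375, 127.26922607421875), (4.714951992034912, 51.30976104736328), 33.690067291259766) [ 0.7687 -0.189   0.01  ]
top pencil 0.68 1 86 (np.float64(324.1), np.float64(118.4)) ((324.2865295410156, 118.60166931152344), (29.96636962890625, 3.1815085411071777), 64.53665161132812) [ 0.779  -0.1511  0.01  ]
top mug 0.82 1 1142 (np.float64(278.2), np.float64(116.6)) ((277.7000427246094, 115.90000915527344), (41.59086608886719, 37.11872863769531), 63.43495178222656) [ 0.7813 -0.0346  0.01  ]
```

View pics/top_z.png

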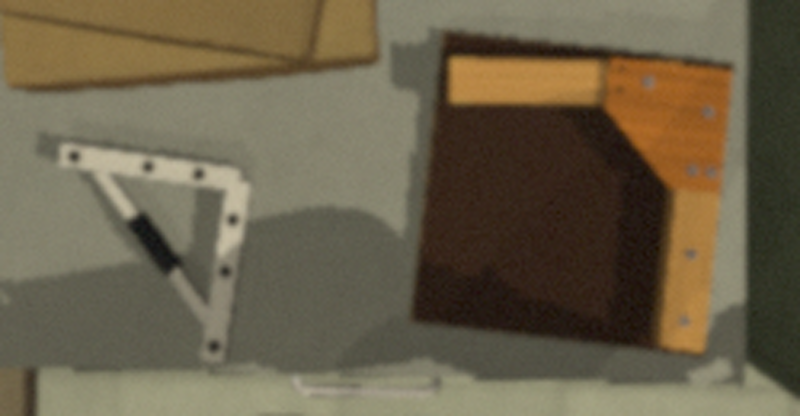

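View pics/scene_z.png

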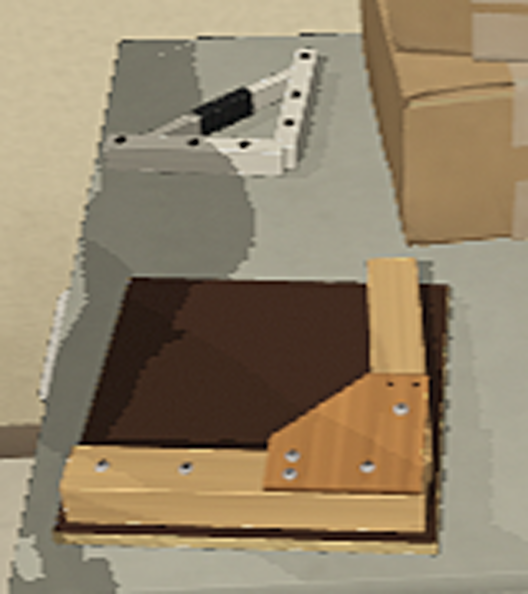

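```bash
cat >> h.py <<'E'
S=4
def box(x0,x1,y0,y1,z0,z1): return np.array([[x,y,z] for x in(x0,x1) for y in(y0,y1) for z in(z0,z1)])
def sq_parts():
    b=[box(-.082,.059,-.068,-.05,0,.024),box(.05,.068,-.059,.082,0,.024)]
    a=np.array([-.0745,-.0595]);e=np.array([.0595,.0745])  # brace approx
    n=np.array([1,-1])/2**.5*.005
    b.append(np.array([[*(p+s*n),z] for p in ((-.063,-.063+.0),(.063,.063)) for s in(-1,1) for z in(.003,.02)]))
    n=np.array([1,-1])/2**.5*.007; d=np.array([1,1])/2**.5*.027
    b.append(np.array([[*(t*d+s*n),z] for t in(-1,1) for s in(-1,1) for z in(.001,.024)]))
    return b
def xf(P,x,y,yaw,z=0):
    c,s=np.cos(yaw),np.sin(yaw); return np.c_[P[:,0]*c-P[:,1]*s+x,P[:,0]*s+P[:,1]*c+y,P[:,2]+z]
def fr_parts(h):
    b=[box(-.115,.115,-.115,.115,0,.012),box(-.107,.107,-.107,-.073,.012,.044)]
    st=xf(box(-.017,.017,-.028,.15,.012,.044),.09,-.043,h); b.append(st)
    return b
def render(c,parts,shape=(384,512)):
    m=np.zeros((shape[0]*S,shape[1]*S),np.uint8)
    for p in parts:
        h=cv2.convexHull(((proj(c,p)+.5)*S-.5).astype(np.float32)).round().astype(np.int32)
        cv2.fillConvexPoly(m,h,255)
    return cv2.resize(m,shape[::-1],interpolation=cv2.INTER_AREA)/255.
def draw(im,c,parts,k,off,col=(0,255,0)):
    for p in parts:
        h=cv2.convexHull(((proj(c,p)+.5-off)*k-.5).astype(np.float32)).round().astype(np.int32)
        cv2.polylines(im,[h],True,col,1)
E
python3 - <<'E'
from h import *
from scipy.optimize import minimize
ims={n:vision.snapshot(n) for n in("scene","top")}; cs={n:cam(n) for n in ims}
def fit(f,x0,lab,names):
    M={n:np.load(f"m_{n}_{lab}.npy").astype(float) for n in names}
    g=lambda x:sum(np.abs(render(cs[n],f(x))-M[n]).sum()/M[n].sum() for n in names)
    sim=np.vstack([x0]+[np.array(x0)+d for d in np.diag([.01,.01,.08])])
    s=minimize(g,x0,method="Nelder-Mead",options=dict(initial_simplex=sim,xatol=1e-4,fatol=1e-4)); print(lab,names,s.x,s.fun); return s.x
fs=lambda x:[xf(p,*x) for p in sq_parts()]
ff=lambda x:[xf(p,*x) for p in fr_parts(-.14)]
for nm in (["scene","top"],["top"],["scene"]):
    a=fit(fs,[.44,.17,-.08],"square",nm); b=fit(ff,[.5,-.14,-.1],"frame",nm)
    if len(nm)==2: A,B=a,b
np.save("fit.npy",[A,B])
for n,(o,sz,k) in {"top":((140,170),(250,130),3.2),"scene":((130,130),(160,180),3.3)}.items():
    im=cv2.resize(ims[n][o[1]:o[1]+sz[1],o[0]:o[0]+sz[0]],None,fx=k,fy=k,interpolation=cv2.INTER_CUBIC)
    draw(im,cs[n],fs(A),k,np.array(o)); draw(im,cs[n],ff(B),k,np.array(o),(255,255,0))
    cv2.imwrite(f"pics/{n}_ov.png",im)
E
```

```text
square ['scene', 'top'] [ 0.4512  0.1831 -0.1236] 0.22071452839291247
frame ['scene', 'top'] [ 0.4984 -0.1406 -0.0898] 0.08731585724034446
square ['top'] [ 0.4508  0.1841 -0.1193] 0.1111514990321675
frame ['top'] [ 0.4977 -0.1407 -0.0949] 0.029498259720309724
square ['scene'] [ 0.452   0.1822 -0.1095] 0.07589621707268766
frame ['scene'] [ 0.4998 -0.1408 -0.0855] 0.052840100593519304
```

View pics/top_ov.png

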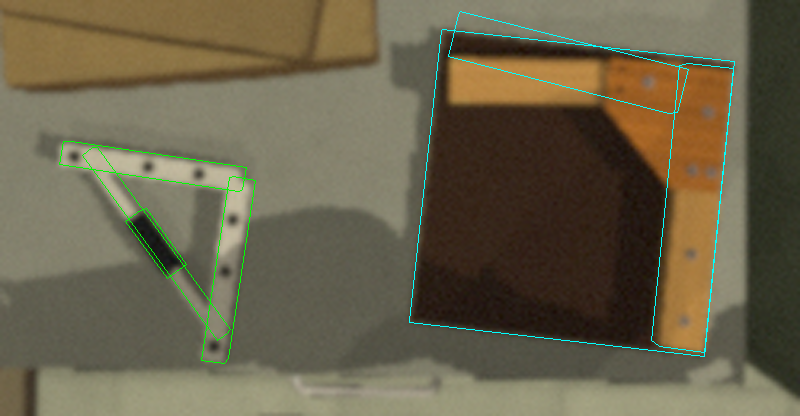

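View pics/scene_ov.png

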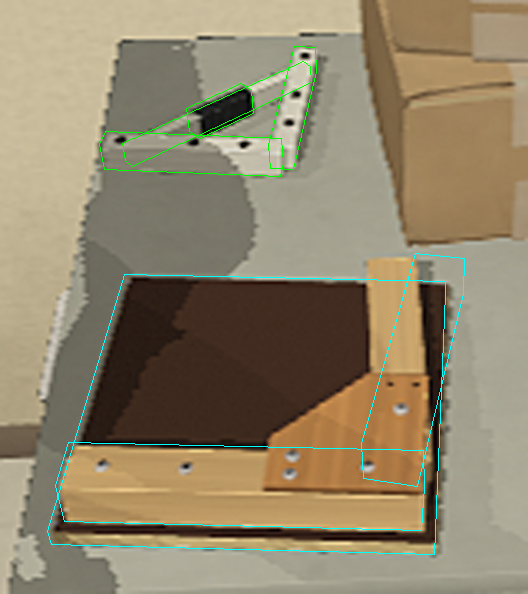

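```bash
cat >> h.py <<'E'
def to(x,y,z,yawx=None):
    """print delta (cm, deg) from measured pose to world target; yawx=desired tool-x heading (deg)"""
    s=r.get_state(); Rm=R.from_quat(s["eef_rot"]).as_matrix(); d=Rm.T@(np.array([x,y,z])-s["tool_pos"])*100
    h=np.degrees(np.arctan2(Rm[1,0],Rm[0,0])); t=None
    if yawx is not None: t=-((yawx-h+180)%360-180)
    print("t",round(s["clock"],2),"pos",s["tool_pos"],"head",h.round(2),"-> delta cm",d.round(2),"turn",t,"F",s["contact_force"],"M",s["moment"],"open",round(s["opening"],3), "tilt",Rm[:,2])
E
python3 -c "
from h import *
to(.45,-.3,.25,-52); to(.45,.18,.22,-52)"
```

```text
t 1.05 pos [ 0.2381 -0.5779  0.2498] head -67.61 -> delta cm [-17.62 -30.18  -0.03] turn -15.607275284901704 F [ 0.4632 -0.0111  0.2321] M [-0.0194 -0.02    0.0086] open 1.003 tilt [ 0.     -0.0001 -1.    ]
t 1.05 pos [ 0.2381 -0.5779  0.2498] head -67.61 -> delta cm [-62.   -48.46   2.97] turn -15.607275284901704 F [ 0.4632 -0.0111  0.2321] M [-0.0194 -0.02    0.0086] open 1.003 tilt [ 0.     -0.0001 -1.    ]
```

Call:
send_rows([
  {"delta_pos":[-2,-3.5,0],"turn":0,"jaw":0.3},
  {"delta_pos":[-4.5,-7,0],"turn":0,"jaw":0.3},
  {"delta_pos":[-7,-11,0],"turn":-2,"jaw":0.3},
  {"delta_pos":[-9,-14.5,0],"turn":-5,"jaw":0.3},
  {"delta_pos":[-11,-18,0],"turn":-8,"jaw":0.3},
  {"delta_pos":[-13,-21.5,0],"turn":-11,"jaw":0.3},
  {"delta_pos":[-15,-25,0],"turn":-14,"jaw":0.3},
  {"delta_pos":[-17,-28.5,0],"turn":-15.6,"jaw":0.3},
])

```text
clock: 1.72
tool_pos: [0.4378, -0.3106, 0.25]
eef_rot: [0.899, -0.437, 0.0, 0.0]
contact_force: [1.1, -0.8, 1.2]
opening: 0.703
```

```bash
python3 -c "
from h import *
to(.45,.18,.22,-52)"
```

```text
t 1.72 pos [ 0.4378 -0.3106  0.25  ] head -51.88 -> delta cm [-37.85 -31.24   2.98] turn 0.11591171927270238 F [ 1.0702 -0.8142  1.2082] M [-0.0421 -0.0942 -0.0002] open 0.703 tilt [ 0.0005 -0.0003 -1.    ]
```

Call:
send_rows([
  {"delta_pos":[-3,-2.5,0],"turn":0,"jaw":0.3},
  {"delta_pos":[-6,-5,0],"turn":0,"jaw":0.3},
  {"delta_pos":[-9,-7.5,0.5],"turn":0,"jaw":0.3},
  {"delta_pos":[-12,-10,1],"turn":0,"jaw":0.3},
  {"delta_pos":[-15,-12.5,1.5],"turn":0,"jaw":0.3},
  {"delta_pos":[-18,-15,2],"turn":0,"jaw":0.3},
  {"delta_pos":[-21,-17.5,2.5],"turn":0,"jaw":0.3},
  {"delta_pos":[-24,-20,3],"turn":0,"jaw":0.3},
])

```text
clock: 2.38
tool_pos: [0.4467, 0.0019, 0.2197]
eef_rot: [0.899, -0.439, 0.0, -0.0]
contact_force: [0.0, -0.6, -0.3]
opening: 0.699
```

Call:
send_rows([
  {"delta_pos":[-3,-2.5,0],"turn":0,"jaw":0.3},
  {"delta_pos":[-6,-5,0],"turn":0,"jaw":0.3},
  {"delta_pos":[-9,-7.5,0],"turn":0,"jaw":0.3},
  {"delta_pos":[-12,-9.5,0],"turn":0,"jaw":0.3},
  {"delta_pos":[-13.5,-11,0],"turn":0,"jaw":0.3},
  {"delta_pos":[-13.5,-11,0],"turn":0,"jaw":0.3},
])

```text
clock: 2.88
tool_pos: [0.4506, 0.181, 0.2201]
eef_rot: [0.901, -0.434, -0.0, -0.003]
contact_force: [1.2, 0.4, 0.8]
opening: 0.698
```

Run:
```python
from h import *
to(.45,.183,.1,-52)
c=cam("wrist"); im=vision.snapshot("wrist")
A,B=np.load("fit.npy")
t=nets.trace("wrist","square"); print([x["score"] for x in t])
if t: np.save("m_wrist_square.npy",t[0]["region"])
cv2.imwrite("w1.png",im); np.savez("w1.npz",K=c[0],E=c[1])
k=1.5; z=cv2.resize(im,None,fx=k,fy=k,interpolation=cv2.INTER_CUBIC); draw(z,c,[xf(p,*A) for p in sq_parts()],k,np.zeros(2)); cv2.imwrite("pics/w1.png",z)
```

```text
t 2.88 pos [0.4506 0.181  0.2201] head -51.49 -> delta cm [-0.16 -0.02 12.01] turn 0.5051446887655402 F [1.1554 0.3683 0.8416] M [ 0.0179 -0.0219 -0.0077] open 0.698 tilt [ 0.0023  0.005  -1.    ]
[0.59]
```

View pics/w1.png

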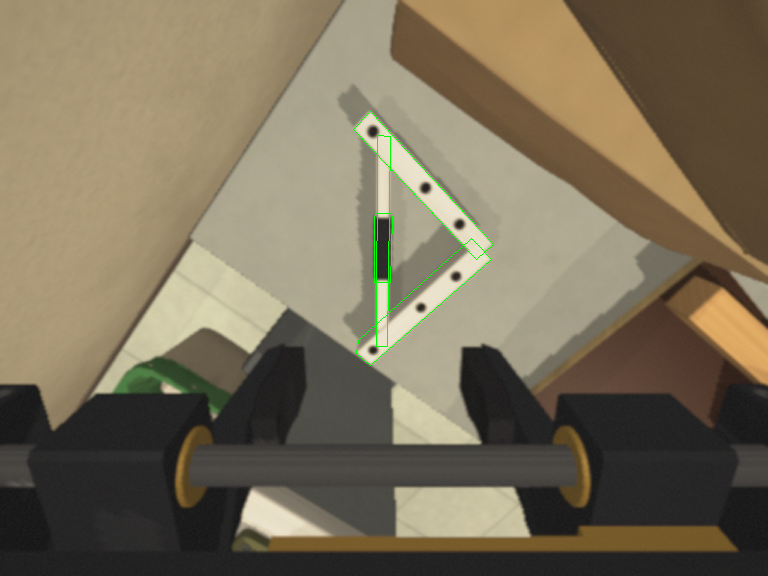

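The wrist view confirms the square fit: the sleeve is at (383,248) and runs vertically in the picture. I'll descend onto it.

Call:
send_rows([
  {"delta_pos":[-0.1,0,3],"turn":0.3,"jaw":0.3},
  {"delta_pos":[-0.1,0,6],"turn":0.3,"jaw":0.3},
  {"delta_pos":[-0.1,0,9],"turn":0.3,"jaw":0.3},
  {"delta_pos":[-0.1,0,12],"turn":0.3,"jaw":0.3},
  {"delta_pos":[-0.1,0,14],"turn":0.3,"jaw":0.3},
  {"delta_pos":[-0.1,0,16],"turn":0.3,"jaw":0.3},
  {"delta_pos":[-0.1,0,16],"turn":0.3,"jaw":0.3},
])

```text
clock: 3.57
tool_pos: [0.4483, 0.1721, 0.057]
eef_rot: [0.897, -0.442, -0.001, 0.003]
contact_force: [-0.1, -0.7, -0.9]
opening: 0.701
```

Run:
```python
from h import *
A,B=np.load("fit.npy")
to(A[0],A[1],.014,-52)
c=cam("wrist"); im=vision.snapshot("wrist")
k=1.5; z=cv2.resize(im,None,fx=k,fy=k,interpolation=cv2.INTER_CUBIC); draw(z,c,[xf(p,*A) for p in sq_parts()],k,np.zeros(2)); cv2.imwrite("pics/w2.png",z)
```

```text
t 3.57 pos [0.4483 0.1721 0.057 ] head -52.45 -> delta cm [-0.69 -0.92  4.29] turn -0.44969536291566214 F [-0.0645 -0.7104 -0.9137] M [-0.0096 -0.07    0.0315] open 0.701 tilt [-0.0049 -0.0039 -1.    ]
```

View pics/w2.png

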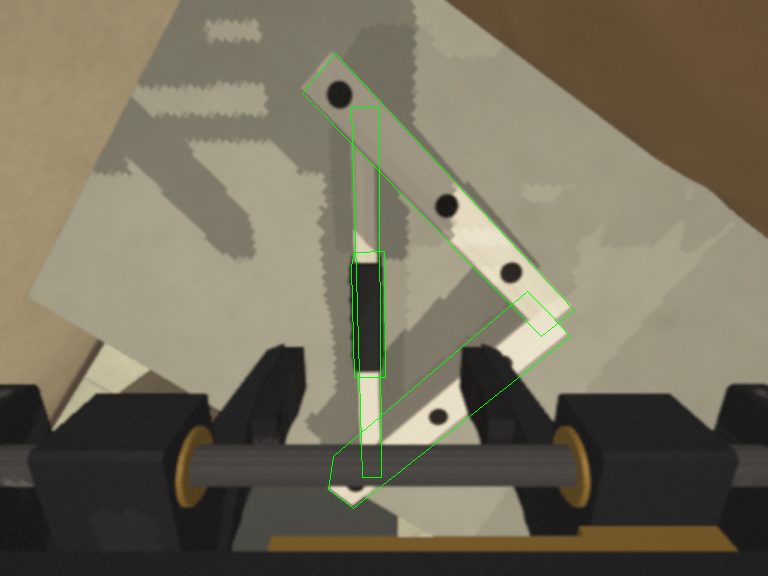

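The sleeve still matches the fit at (367,317). The tool sits about 11 mm off, so I'll correct that and let it settle before going lower.

Call:
send_rows([
  {"delta_pos":[-0.4,-0.5,0],"turn":0,"jaw":0.3},
  {"delta_pos":[-0.7,-0.9,0],"turn":0,"jaw":0.3},
  {"delta_pos":[-0.7,-0.9,0],"turn":0,"jaw":0.3},
  {"delta_pos":[-0.7,-0.9,0],"turn":0,"jaw":0.3},
  {"delta_pos":[-0.7,-0.9,0],"turn":0,"jaw":0.3},
])

```text
clock: 4.03
tool_pos: [0.4529, 0.1862, 0.0605]
eef_rot: [0.898, -0.441, 0.0, -0.001]
contact_force: [0.1, -0.3, -0.1]
opening: 0.702
```

Run:
```python
from h import *
A,B=np.load("fit.npy")
to(A[0],A[1],.014,-52)
```

```text
t 4.03 pos [0.4529 0.1862 0.0605] head -52.3 -> delta cm [0.14 0.33 4.65] turn -0.30048000630091565 F [ 0.0567 -0.2785 -0.054 ] M [-0.06   -0.0779  0.0289] open 0.702 tilt [ 0.0013  0.0005 -1.    ]
```

Call:
send_rows([
  {"delta_pos":[0.1,0.3,1.5],"turn":-0.3,"jaw":0.3},
  {"delta_pos":[0.1,0.3,3],"turn":-0.3,"jaw":0.3},
  {"delta_pos":[0.1,0.3,4.2],"turn":-0.3,"jaw":0.3},
  {"delta_pos":[0.1,0.3,4.6],"turn":-0.3,"jaw":0.3},
  {"delta_pos":[0.1,0.3,4.6],"turn":-0.3,"jaw":0.3},
  {"delta_pos":[0.1,0.3,4.6],"turn":-0.3,"jaw":0.3},
])

```text
clock: 4.53
tool_pos: [0.4508, 0.1833, 0.014]
eef_rot: [0.899, -0.438, 0.0, 0.0]
contact_force: [0.4, -0.4, -0.3]
opening: 0.7
```

Run:
```python
from h import *
A,B=np.load("fit.npy")
to(A[0],A[1],.014,-52)
c=cam("wrist"); im=vision.snapshot("wrist")
cv2.imwrite("pics/w3.png",cv2.resize(im,None,fx=1.5,fy=1.5))
```

```text
t 4.53 pos [0.4508 0.1833 0.014 ] head -52.01 -> delta cm [ 0.04 -0.02  0.  ] turn -0.010858767820053572 F [ 0.3903 -0.3779 -0.2857] M [ 0.0196  0.0159 -0.0201] open 0.7 tilt [ 0.0001 -0.0002 -1.    ]
```

View pics/w3.png

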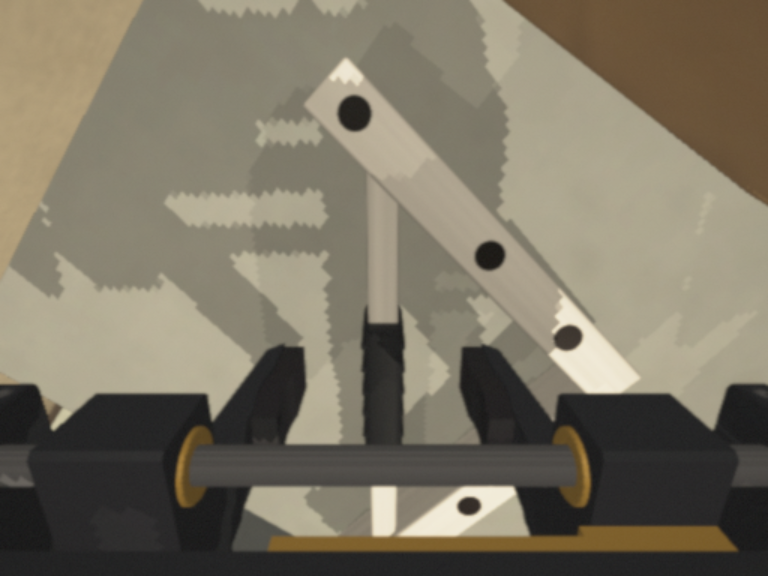

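The sleeve (383,385) sits centred between the fingers. I'll close on it with a firm grip.

Call:
send_rows([
  {"delta_pos":[0,0,0],"turn":0,"jaw":0.6},
  {"delta_pos":[0,0,0],"turn":0,"jaw":0.8},
  {"delta_pos":[0,0,0],"turn":0,"jaw":1},
  {"delta_pos":[0,0,0],"turn":0,"jaw":1},
  {"delta_pos":[0,0,0],"turn":0,"jaw":1},
  {"delta_pos":[0,0,0],"turn":0,"jaw":1},
  {"delta_pos":[0,0,0],"turn":0,"jaw":1},
  {"delta_pos":[0,0,0],"turn":0,"jaw":1},
], force=45)

```text
clock: 5.25
tool_pos: [0.4508, 0.1833, 0.0137]
eef_rot: [0.899, -0.438, 0.0, 0.0]
contact_force: [0.1, -0.6, 1.1]
opening: 0.158
```

Run:
```python
from h import *
A,B=np.load("fit.npy")
to(A[0],A[1],.09,-52)
```

```text
t 5.25 pos [0.4508 0.1833 0.0137] head -52.0 -> delta cm [ 0.05 -0.02 -7.63] turn -0.001631334186015465 F [ 0.0651 -0.5615  1.0646] M [-0.029  -0.0035  0.0676] open 0.158 tilt [ 0.0001 -0.0001 -1.    ]
```

```bash
cat >> h.py <<'E'
def fr_parts2(h):
    b=fr_parts(h); b.append(xf(np.array([[*p,z] for p in [(34,-34),(-65,-34),(-65,0),(0,65),(34,65)] for z in(32,41)])/1000.,.073,-.073,0,.012))
    return b
E
python3 - <<'E'
from h import *
from scipy.optimize import minimize
ims={n:vision.snapshot(n) for n in("scene","top")}; cs={n:cam(n) for n in ims}
ff=lambda x:[xf(p,*x[:3]) for p in fr_parts2(x[3])]
for names in (["scene","top"],["top"],["scene"]):
    M={n:np.load(f"m_{n}_frame.npy").astype(float) for n in names}
    g=lambda x:sum(np.abs(render(cs[n],ff(x))-M[n]).sum()/M[n].sum() for n in names)
    x0=np.array([.498,-.1406,-.09,.14]); sim=np.vstack([x0]+[x0+d for d in np.diag([.01,.01,.08,.05])])
    s=minimize(g,x0,method="Nelder-Mead",options=dict(initial_simplex=sim,xatol=1e-4,fatol=1e-4)); print(names,s.x,s.fun)
    if len(names)==2: B=s.x
np.save("B.npy",B)
for n,(o,sz,k) in {"top":((260,170),(120,120),5),"scene":((140,200),(140,110),5)}.items():
    im=cv2.resize(ims[n][o[1]:o[1]+sz[1],o[0]:o[0]+sz[0]],None,fx=k,fy=k,interpolation=cv2.INTER_CUBIC)
    draw(im,cs[n],ff(B),k,np.array(o),(255,255,0))
    cv2.imwrite(f"pics/{n}_ov2.png",im)
E
```

```text
['scene', 'top'] [ 0.4996 -0.1411 -0.094   0.1   ] 0.04639814968818002
['top'] [ 0.4982 -0.1405 -0.0935  0.1528] 0.017662512599440437
['scene'] [ 0.5003 -0.1409 -0.0959  0.1065] 0.020735683292661806
```

View pics/top_ov2.png

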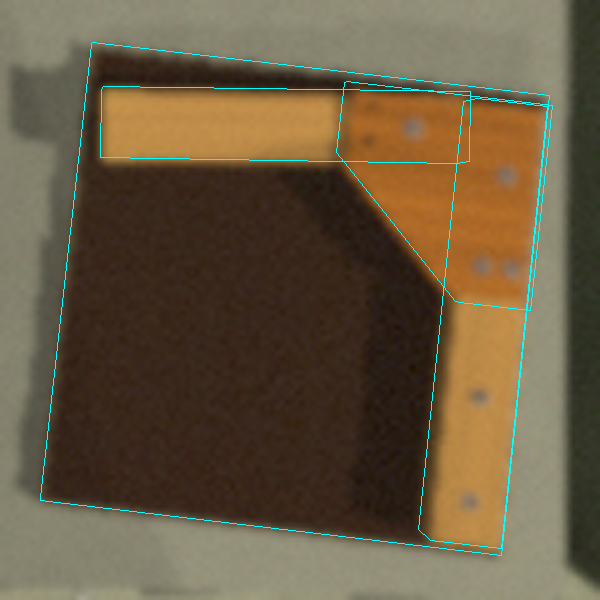

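View pics/scene_ov2.png

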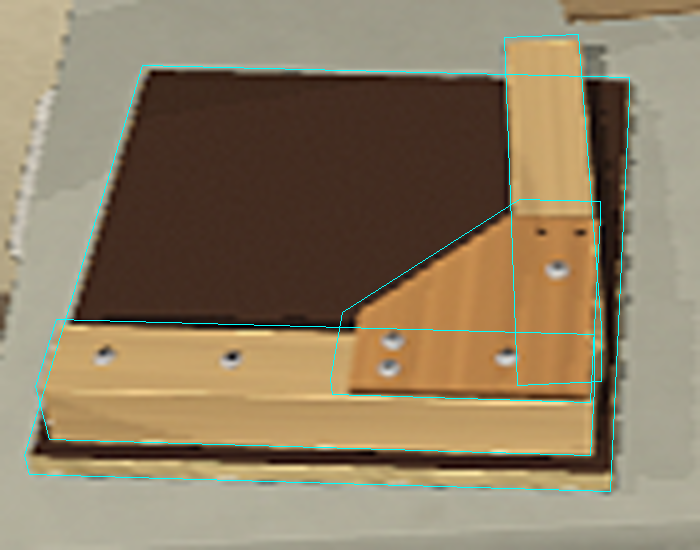

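```bash
cat >> h.py <<'E'
def inframe(sx,sy,B=(.499,-.141,-.094)):
    return xf(np.array([[sx,sy,0.]]),*B)[0]
E
python3 - <<'E'
from h import *
for d in (.045,.0,-.005): print(d,inframe(-d,d))
p=inframe(-.048,.048)
to(p[0],p[1],.10,-50.4)
E
```

```text
0.045 [ 0.4584 -0.092   0.    ]
0.0 [ 0.499 -0.141  0.   ]
-0.005 [ 0.5035 -0.1464  0.    ]
t 5.35 pos [0.4508 0.1833 0.0137] head -52.0 -> delta cm [21.74 16.36 -8.63] turn -1.604908371276565 F [0.4395 0.2802 0.1915] M [ 0.0045 -0.1016  0.0726] open 0.151 tilt [ 0.     -0.0002 -1.    ]
```

Call:
send_rows([
  {"delta_pos":[0,0,-1],"turn":0,"jaw":1},
  {"delta_pos":[0,0,-2.5],"turn":0,"jaw":1},
  {"delta_pos":[0,0,-4.5],"turn":0,"jaw":1},
  {"delta_pos":[0,0,-6.5],"turn":0,"jaw":1},
  {"delta_pos":[0,0,-8],"turn":0,"jaw":1},
  {"delta_pos":[0,0,-8.6],"turn":0,"jaw":1},
  {"delta_pos":[0,0,-8.6],"turn":0,"jaw":1},
  {"delta_pos":[0,0,-8.6],"turn":0,"jaw":1},
], force=60)

```text
clock: 6.02
tool_pos: [0.4507, 0.1833, 0.0997]
eef_rot: [0.899, -0.438, 0.0, -0.0]
contact_force: [0.2, -0.3, -2.2]
opening: 0.151
```

Run:
```python
from h import *
p=inframe(-.048,.048)
to(p[0],p[1],.10,-50.4)
cv2.imwrite("pics/w4.png",vision.snapshot("wrist"))
```

```text
t 6.02 pos [0.4507 0.1833 0.0997] head -52.01 -> delta cm [21.75 16.34 -0.03] turn -1.612149903505383 F [ 0.2003 -0.2788 -2.2063] M [0.1295 0.0563 0.0172] open 0.151 tilt [ 0.0001  0.     -1.    ]
```

View pics/w4.png

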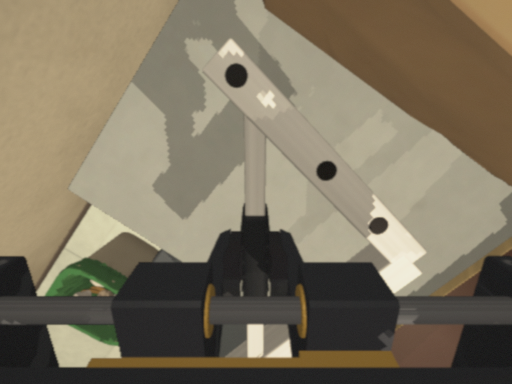

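The square is lifted and lies level, with its near arm visible from (235,75) to (400,265). I'll carry it to the staging point over the open bay.

Call:
send_rows([
  {"delta_pos":[1.5,1,0],"turn":-0.4,"jaw":1},
  {"delta_pos":[4,3,0],"turn":-0.8,"jaw":1},
  {"delta_pos":[7,5.2,0],"turn":-1.2,"jaw":1},
  {"delta_pos":[10,7.5,0],"turn":-1.6,"jaw":1},
  {"delta_pos":[13,9.8,0],"turn":-1.6,"jaw":1},
  {"delta_pos":[16,12,0],"turn":-1.6,"jaw":1},
  {"delta_pos":[19,14.2,0],"turn":-1.6,"jaw":1},
  {"delta_pos":[21.2,15.8,0],"turn":-1.6,"jaw":1},
])

```text
clock: 6.73
tool_pos: [0.4554, -0.0847, 0.0986]
eef_rot: [0.904, -0.427, -0.001, 0.001]
contact_force: [0.1, -0.6, -2.5]
opening: 0.149
```

Call:
send_rows([
  {"delta_pos":[0.3,0.3,0],"turn":0,"jaw":1},
  {"delta_pos":[0.5,0.5,0],"turn":0,"jaw":1},
  {"delta_pos":[0.5,0.5,0],"turn":0,"jaw":1},
  {"delta_pos":[0.5,0.5,0],"turn":0,"jaw":1},
  {"delta_pos":[0.5,0.5,0],"turn":0,"jaw":1},
])

```text
clock: 7.15
tool_pos: [0.4561, -0.0861, 0.0995]
eef_rot: [0.905, -0.424, -0.0, -0.0]
contact_force: [0.8, -0.3, -1.8]
opening: 0.151
```

```bash
cat >> h.py <<'E'
def held(s=None,dz=-.0137):
    s=s or r.get_state(); Rm=R.from_quat(s["eef_rot"]).as_matrix(); h=np.arctan2(Rm[1,0],Rm[0,0])+np.pi/4
    return [xf(p,s["tool_pos"][0],s["tool_pos"][1],h,s["tool_pos"][2]+dz) for p in sq_parts()]
def ovl(name,out,o=(0,0),sz=(512,384),k=1.5,h=.15,B=(.499,-.141,-.094),dz=-.0137,plain=False):
    hp=held(dz=dz); c=cam(name); im=vision.snapshot(name)
    im=cv2.resize(im[o[1]:o[1]+sz[1],o[0]:o[0]+sz[0]],None,fx=k,fy=k,interpolation=cv2.INTER_CUBIC)
    if not plain:
        draw(im,c,hp,k,np.array(o)); draw(im,c,[xf(p,*B) for p in fr_parts(h)],k,np.array(o),(255,255,0))
    cv2.imwrite(f"pics/{out}.png",im)
E
python3 - <<'E'
from h import *
p=inframe(-.048,.048)
to(p[0],p[1],.027,-50.4)
ovl("wrist","w5"); ovl("top","t5",(230,150),(160,150),4)
E
```

```text
t 7.15 pos [ 0.4561 -0.0861  0.0995] head -50.23 -> delta cm [0.18 0.2  7.24] turn 0.1674569275678266 F [ 0.7593 -0.2681 -1.8499] M [0.0491 0.0504 0.0002] open 0.151 tilt [-0.0004  0.0011 -1.    ]
```

View pics/w5.png

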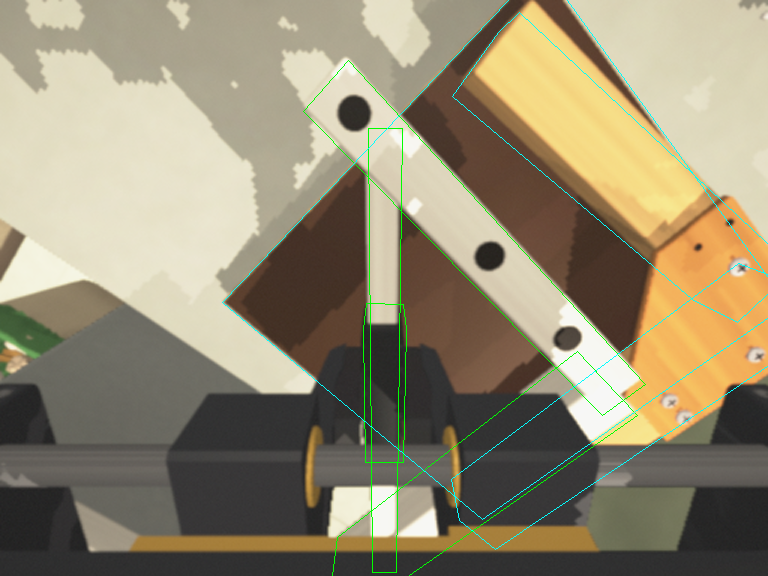

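View pics/t5.png

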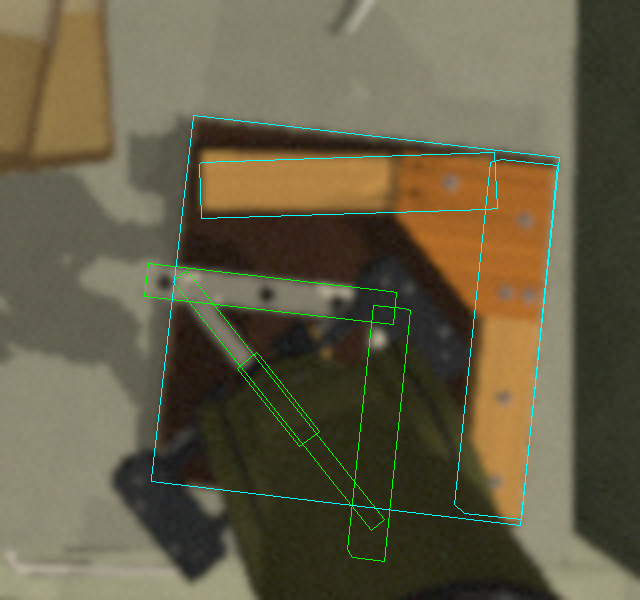

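The wrist view agrees with the models: the arm's end is at (347,60) and the board's corner at (223,301). The stud leans about 0.1 rad. I'll lower the square onto the board.

Call:
send_rows([
  {"delta_pos":[0.1,0.1,1.5],"turn":0.1,"jaw":1},
  {"delta_pos":[0.2,0.2,3.5],"turn":0.1,"jaw":1},
  {"delta_pos":[0.2,0.2,5.5],"turn":0.1,"jaw":1},
  {"delta_pos":[0.2,0.2,6.6],"turn":0.1,"jaw":1},
  {"delta_pos":[0.2,0.2,7],"turn":0.1,"jaw":1},
  {"delta_pos":[0.2,0.2,7.3],"turn":0.1,"jaw":1},
  {"delta_pos":[0.2,0.2,7.4],"turn":0.1,"jaw":1},
  {"delta_pos":[0.2,0.2,7.4],"turn":0.1,"jaw":1},
])

```text
clock: 7.92
tool_pos: [0.456, -0.0901, 0.026]
eef_rot: [0.905, -0.426, 0.0, -0.0]
contact_force: [-0.6, 0.2, -2.2]
opening: 0.156
```

Run:
```python
from h import *
p=inframe(-.02,.02)
to(p[0],p[1],.0257,-50.4)
ovl("wrist","w6",h=.12)
```

```text
t 7.92 pos [ 0.456  -0.0901  0.026 ] head -50.42 -> delta cm [ 3.84 -0.07  0.03] turn -0.019927057510756185 F [-0.579   0.1887 -2.1719] M [0.021  0.053  0.0534] open 0.156 tilt [ 0.0003  0.0002 -1.    ]
```

View pics/w6.png

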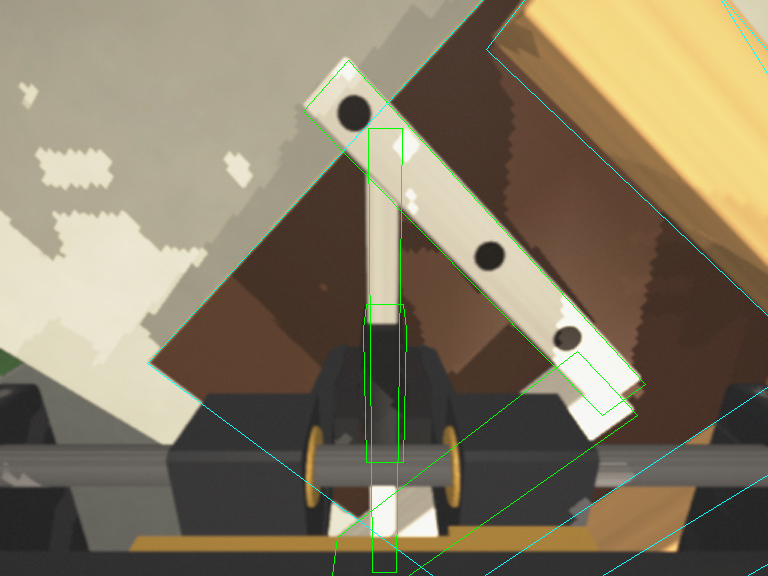

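Call:
send_rows([
  {"delta_pos":[0,0,0.1],"turn":0,"jaw":1},
  {"delta_pos":[0,0,0.1],"turn":0,"jaw":1},
  {"delta_pos":[0.6,0,0.1],"turn":0,"jaw":1},
  {"delta_pos":[1.3,0,0.1],"turn":0,"jaw":1},
  {"delta_pos":[2,0,0.1],"turn":0,"jaw":1},
  {"delta_pos":[2.5,0,0.1],"turn":0,"jaw":1},
  {"delta_pos":[2.5,0,0.1],"turn":0,"jaw":1},
])

```text
clock: 8.55
tool_pos: [0.4719, -0.1097, 0.0257]
eef_rot: [0.904, -0.427, 0.0, -0.001]
contact_force: [-1.5, 0.9, 5.8]
opening: 0.153
```

Run:
```python
from h import *
p=inframe(-.02,.02)
to(p[0],p[1],.0257,-50.4)
ovl("wrist","w7",h=.12); ovl("scene","s7",(140,190),(140,120),5,h=.12)
```

```text
t 8.55 pos [ 0.4719 -0.1097  0.0257] head -50.5 -> delta cm [ 1.31 -0.09  0.  ] turn -0.09554918454733752 F [-1.5317  0.906   5.7963] M [ 0.1733  0.3005 -0.0196] open 0.153 tilt [ 0.0009  0.0008 -1.    ]
```

View pics/w7.png

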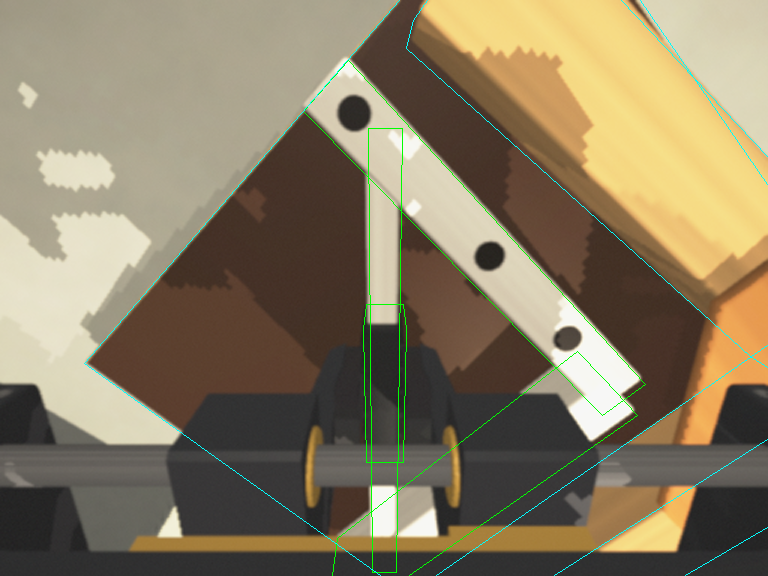

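View pics/s7.png

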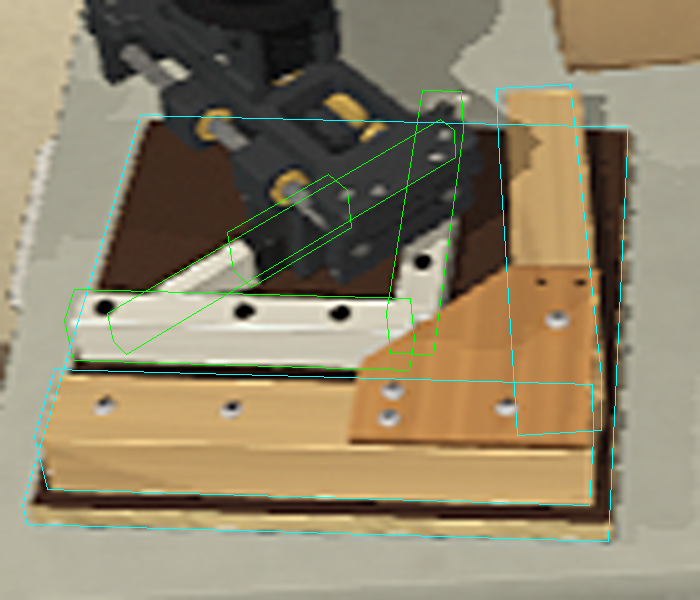

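The nose is entering under the gusset at scene (400,345), and downforce is about 8 N. I'll ease that off and continue diagonally, then go toward the rail.

Call:
send_rows([
  {"delta_pos":[0.5,0,-0.04],"turn":0,"jaw":1},
  {"delta_pos":[1,0,-0.04],"turn":0,"jaw":1},
  {"delta_pos":[1.3,0.1,-0.04],"turn":0,"jaw":1},
  {"delta_pos":[1.7,0.5,-0.04],"turn":0,"jaw":1},
  {"delta_pos":[2.1,0.9,-0.04],"turn":0,"jaw":1},
  {"delta_pos":[2.5,1.3,-0.04],"turn":0,"jaw":1},
  {"delta_pos":[2.7,1.5,-0.04],"turn":0,"jaw":1},
  {"delta_pos":[2.7,1.5,-0.04],"turn":0,"jaw":1},
])

```text
clock: 9.32
tool_pos: [0.479, -0.1409, 0.0257]
eef_rot: [0.904, -0.427, 0.001, -0.001]
contact_force: [2.0, 2.6, 5.9]
opening: 0.149
```

```bash
cat >> h.py <<'E'
def st(B=(.499,-.141,-.094)):
    s=r.get_state(); c,sn=np.cos(B[2]),np.sin(B[2]); Q=np.array([[c,sn],[-sn,c]])
    Rm=R.from_quat(s["eef_rot"]).as_matrix(); h=np.arctan2(Rm[1,0],Rm[0,0])+np.pi/4
    print("t",round(s["clock"],2),"sq in frame mm (goal 5,-5)",1000*(Q@(s["tool_pos"][:2]-B[:2])),"z",s["tool_pos"][2]*1000,"yaw rel",np.degrees(h-B[2]).round(2),"F frame",Q@s["contact_force"][:2],s["contact_force"][2],"Mz",s["moment"], "open",s["opening"])
E
python3 -c "
from h import *
st()
ovl('scene','s8',(140,190),(140,120),5,plain=True); ovl('wrist','w8',h=.12)"
```

```text
t 9.32 sq in frame mm (goal 5,-5) [-19.9735  -1.753 ] z 25.692706603692685 yaw rel -0.14 F frame [1.7975 2.7343] 5.921743186339068 Mz [ 0.5232 -0.1278  0.0115] open 0.148888366868767
```

View pics/s8.png

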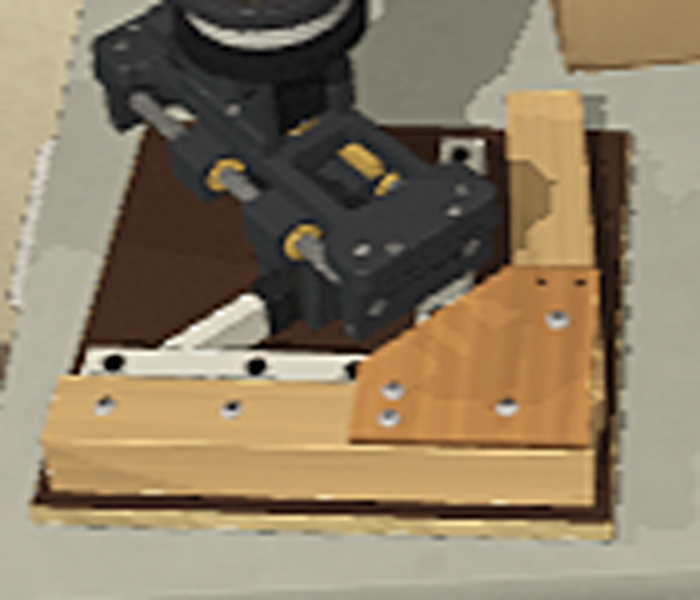

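View pics/w8.png

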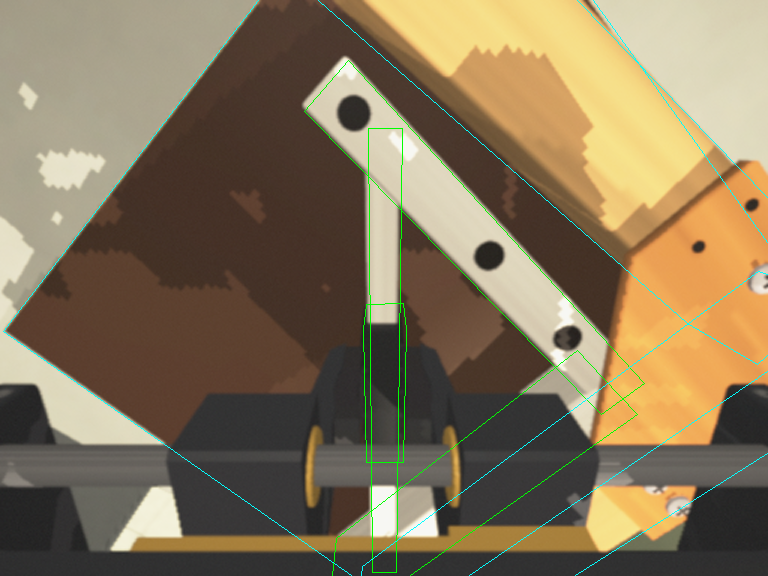

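Call:
send_rows([
  {"delta_pos":[0.07,0.07,-0.04],"turn":0,"jaw":1},
  {"delta_pos":[0.14,0.14,-0.04],"turn":0,"jaw":1},
  {"delta_pos":[0.21,0.21,-0.04],"turn":0,"jaw":1},
  {"delta_pos":[0.28,0.28,-0.04],"turn":0,"jaw":1},
  {"delta_pos":[0.28,0.28,-0.04],"turn":0,"jaw":1},
  {"delta_pos":[0.28,0.28,-0.04],"turn":0,"jaw":1},
])

```text
clock: 9.92
tool_pos: [0.4776, -0.144, 0.0257]
eef_rot: [0.905, -0.426, 0.001, -0.001]
contact_force: [1.5, 4.2, 5.3]
opening: 0.146
```

```bash
python3 -c "
from h import *
st()"
```

```text
t 9.92 sq in frame mm (goal 5,-5) [-21.0074  -5.0409] z 25.694321391415937 yaw rel -0.09 F frame [1.0748 4.2823] 5.344630156260687 Mz [ 0.8304 -0.3275  0.0519] open 0.14588419250286977
```

Call:
send_rows([
  {"delta_pos":[0.07,0.07,-0.04],"turn":0,"jaw":1},
  {"delta_pos":[0.14,0.14,-0.04],"turn":0,"jaw":1},
  {"delta_pos":[0.21,0.21,-0.04],"turn":0,"jaw":1},
  {"delta_pos":[0.21,0.21,-0.04],"turn":0,"jaw":1},
  {"delta_pos":[0.21,0.21,-0.04],"turn":0,"jaw":1},
])

```text
clock: 10.33
tool_pos: [0.477, -0.1452, 0.0257]
eef_rot: [0.905, -0.426, -0.0, -0.002]
contact_force: [1.1, 7.8, 2.2]
opening: 0.154
```

```bash
python3 -c "
from h import *
st()"
```

```text
t 10.33 sq in frame mm (goal 5,-5) [-21.4723  -6.1999] z 25.74920961449735 yaw rel -0.01 F frame [0.3948 7.8939] 2.160204962415164 Mz [ 1.5365 -0.3145 -0.0513] open 0.15394959459904156
```

The square is in contact with the rail (7.9 N, yaw aligned). Next I'll slide along the rail toward the stud while keeping pressure on the rail.

Call:
send_rows([
  {"delta_pos":[0.21,-0.1,0],"turn":0,"jaw":1},
  {"delta_pos":[0.42,-0.31,0],"turn":0,"jaw":1},
  {"delta_pos":[0.63,-0.52,0],"turn":0,"jaw":1},
  {"delta_pos":[0.84,-0.73,0],"turn":0,"jaw":1},
  {"delta_pos":[0.95,-0.81,0],"turn":0,"jaw":1},
  {"delta_pos":[0.95,-0.81,0],"turn":0,"jaw":1},
])

```text
clock: 10.83
tool_pos: [0.4772, -0.1452, 0.0256]
eef_rot: [0.905, -0.425, -0.011, 0.003]
contact_force: [-19.4, 15.4, 21.2]
opening: 0.152
```

```bash
python3 -c "
from h import *
st(); ovl('wrist','w9',h=.11)"
```

```text
t 10.83 sq in frame mm (goal 5,-5) [-21.3032  -6.219 ] z 25.633135007662144 yaw rel 0.06 F frame [-20.7941  13.4896] 21.191557042614214 Mz [ 2.9252  3.2183 -0.0553] open 0.15232248714293314
```

View pics/w9.png

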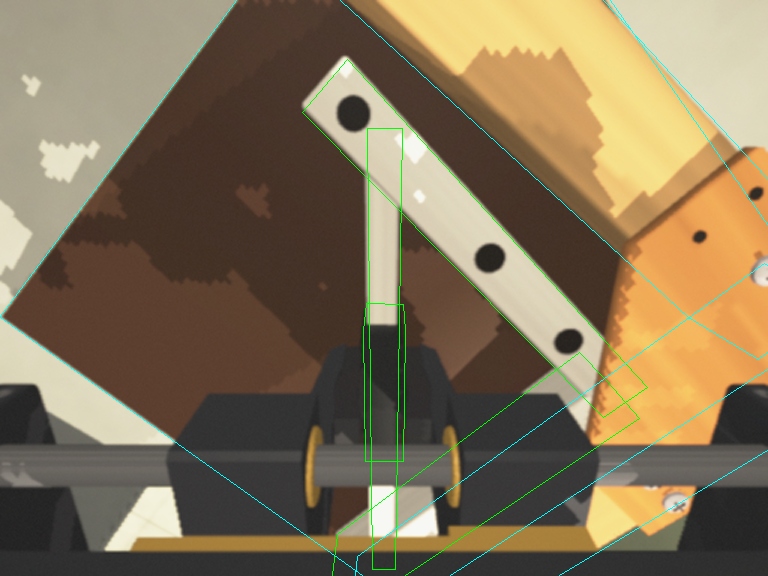

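It is stuck: the force on the square is 20 N against the push, the load has risen to 21 N down, and there is still a visible gap to the stud. This looks like friction from too much downforce, so I'll raise slightly and relieve the rail pressure.

Call:
send_rows([
  {"delta_pos":[-0.3,0.05,-0.05],"turn":0,"jaw":1},
  {"delta_pos":[-0.5,0.1,-0.1],"turn":0,"jaw":1},
  {"delta_pos":[-0.5,0.1,-0.15],"turn":0,"jaw":1},
  {"delta_pos":[-0.5,0.1,-0.15],"turn":0,"jaw":1},
  {"delta_pos":[-0.5,0.1,-0.15],"turn":0,"jaw":1},
])

```text
clock: 11.3
tool_pos: [0.4811, -0.1455, 0.0264]
eef_rot: [0.905, -0.426, -0.004, 0.001]
contact_force: [-3.7, 7.1, -1.5]
opening: 0.154
```

```bash
python3 -c "
from h import *
st(); to(.5,-.14,.026,-50.4); ovl('top','t10',(230,150),(160,150),4,plain=True)"
```

```text
t 11.3 sq in frame mm (goal 5,-5) [-17.4028  -6.1367] z 26.428703964200448 yaw rel -0.09 F frame [-4.3085  6.6968] -1.5331482107149463 Mz [ 1.203   0.7134 -0.0015] open 0.15447361538902898
t 11.3 pos [ 0.4811 -0.1455  0.0264] head -50.48 -> delta cm [ 0.78 -1.81  0.03] turn -0.07537649390334877 F [-3.6609  7.0717 -1.5331] M [ 1.203   0.7134 -0.0015] open 0.154 tilt [-0.0077  0.0009 -1.    ]
```

View pics/t10.png

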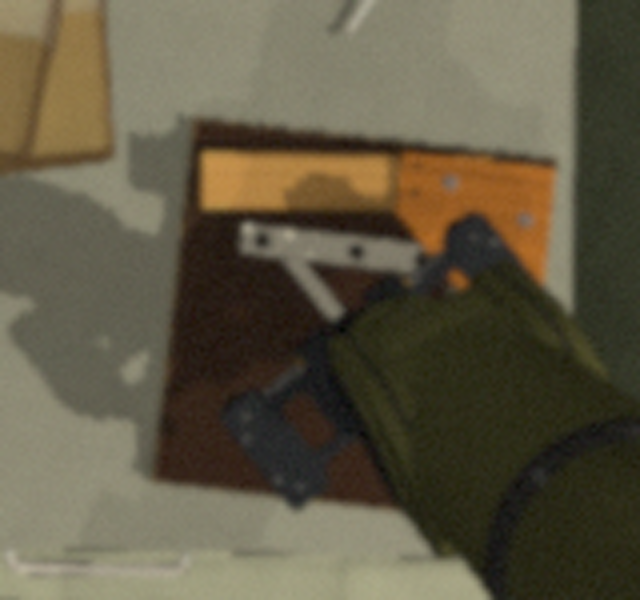

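Raising it freed the square, which is now at x −17.4. I'll continue along the rail in small steps and watch the vertical load.

Call:
send_rows([
  {"delta_pos":[0.14,-0.14,0],"turn":0,"jaw":1},
  {"delta_pos":[0.28,-0.28,0],"turn":0,"jaw":1},
  {"delta_pos":[0.42,-0.42,0],"turn":0,"jaw":1},
  {"delta_pos":[0.42,-0.42,0],"turn":0,"jaw":1},
])

```text
clock: 11.68
tool_pos: [0.4876, -0.1461, 0.0263]
eef_rot: [0.904, -0.426, -0.003, 0.001]
contact_force: [-1.9, 5.1, -2.6]
opening: 0.152
```

```bash
python3 -c "
from h import *
st()"
```

```text
t 11.68 sq in frame mm (goal 5,-5) [-10.8905  -6.1848] z 26.25670599912379 yaw rel -0.1 F frame [-2.3927  4.881 ] -2.601181077854472 Mz [ 1.1763  0.5108 -0.0302] open 0.15191211467196358
```

Call:
send_rows([
  {"delta_pos":[0.14,-0.14,0.02],"turn":0,"jaw":1},
  {"delta_pos":[0.3,-0.27,0.02],"turn":0,"jaw":1},
  {"delta_pos":[0.46,-0.39,0.02],"turn":0,"jaw":1},
  {"delta_pos":[0.46,-0.39,0.02],"turn":0,"jaw":1},
])

```text
clock: 12.02
tool_pos: [0.4905, -0.1464, 0.026]
eef_rot: [0.905, -0.426, -0.006, 0.002]
contact_force: [-8.1, 8.1, 3.4]
opening: 0.153
```

```bash
python3 -c "
from h import *
st(); ovl('wrist','w11',h=.1)"
```

```text
t 12.02 sq in frame mm (goal 5,-5) [-7.973  -6.1884] z 25.989518650529266 yaw rel -0.07 F frame [-8.7994  7.3056] 3.3701784760418816 Mz [1.543  1.3548 0.016 ] open 0.15301236340683402
```

View pics/w11.png

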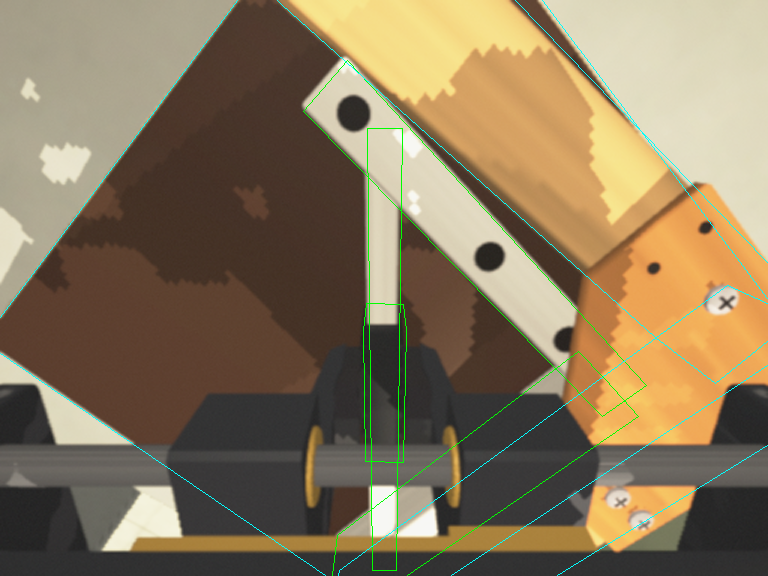

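The arm's tip has reached the stud at (350,60) and the push force is rising. I'll keep pushing.

Call:
send_rows([
  {"delta_pos":[0.14,-0.14,-0.02],"turn":0,"jaw":1},
  {"delta_pos":[0.28,-0.28,-0.04],"turn":0,"jaw":1},
  {"delta_pos":[0.42,-0.42,-0.04],"turn":0,"jaw":1},
  {"delta_pos":[0.42,-0.42,-0.04],"turn":0,"jaw":1},
  {"delta_pos":[0.42,-0.42,-0.04],"turn":0,"jaw":1},
])

```text
clock: 12.48
tool_pos: [0.4953, -0.1469, 0.0262]
eef_rot: [0.905, -0.426, -0.007, 0.002]
contact_force: [-8.7, 9.1, 2.6]
opening: 0.155
```

```bash
python3 -c "
from h import *
st()"
```

```text
t 12.48 sq in frame mm (goal 5,-5) [-3.0987 -6.1736] z 26.163672568513913 yaw rel -0.07 F frame [-9.5533  8.262 ] 2.583522645505695 Mz [1.6966 1.6554 0.0158] open 0.15474338085312184
```

Call:
send_rows([
  {"delta_pos":[0.14,-0.14,-0.02],"turn":0,"jaw":1},
  {"delta_pos":[0.28,-0.28,-0.03],"turn":0,"jaw":1},
  {"delta_pos":[0.38,-0.35,-0.03],"turn":0,"jaw":1},
  {"delta_pos":[0.38,-0.35,-0.03],"turn":0,"jaw":1},
  {"delta_pos":[0.38,-0.35,-0.03],"turn":0,"jaw":1},
])

```text
clock: 12.9
tool_pos: [0.5002, -0.1473, 0.0263]
eef_rot: [0.905, -0.426, -0.007, 0.002]
contact_force: [-9.0, 9.4, 0.4]
opening: 0.156
```

```bash
python3 -c "
from h import *
st(); ovl('wrist','w12',h=.03)"
```

```text
t 12.9 sq in frame mm (goal 5,-5) [ 1.8312 -6.1877] z 26.281277539420714 yaw rel -0.07 F frame [-9.8537  8.5232] 0.35862958487814023 Mz [ 1.7126  1.7082 -0.0729] open 0.15599699959818783
```

View pics/w12.png

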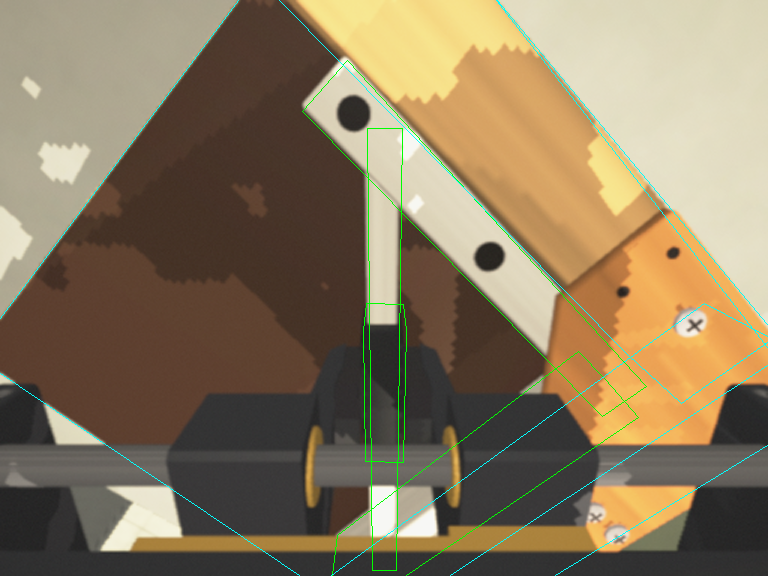

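Nearly flush: the wedge gap along (350,65)–(565,285) is almost closed. I'll push on until the force rises.

Call:
send_rows([
  {"delta_pos":[0.14,-0.14,0],"turn":0,"jaw":1},
  {"delta_pos":[0.28,-0.28,0],"turn":0,"jaw":1},
  {"delta_pos":[0.35,-0.33,0],"turn":0,"jaw":1},
  {"delta_pos":[0.35,-0.33,0],"turn":0,"jaw":1},
  {"delta_pos":[0.35,-0.33,0],"turn":0,"jaw":1},
])

```text
clock: 13.37
tool_pos: [0.5026, -0.1475, 0.0262]
eef_rot: [0.905, -0.426, -0.009, 0.003]
contact_force: [-12.8, 10.5, 4.5]
opening: 0.15
```

```bash
python3 -c "
from h import *
st()"
```

```text
t 13.37 sq in frame mm (goal 5,-5) [ 4.2118 -6.1191] z 26.19160369828127 yaw rel -0.05 F frame [-13.6826   9.2088] 4.549928284063046 Mz [ 1.9965  2.3281 -0.0182] open 0.15037605674227283
```

Call:
send_rows([
  {"delta_pos":[0.1,-0.1,-0.02],"turn":0,"jaw":1},
  {"delta_pos":[0.22,-0.2,-0.03],"turn":0,"jaw":1},
  {"delta_pos":[0.22,-0.2,-0.03],"turn":0,"jaw":1},
  {"delta_pos":[0.22,-0.2,-0.03],"turn":0,"jaw":1},
])

```text
clock: 13.7
tool_pos: [0.5027, -0.1475, 0.0262]
eef_rot: [0.905, -0.426, -0.012, 0.004]
contact_force: [-17.9, 11.4, 7.4]
opening: 0.156
```

```bash
python3 -c "
from h import *
st(); ovl('wrist','w13',h=0,plain=True); ovl('scene','s13',(140,190),(140,120),5,plain=True); ovl('top','t13',(260,160),(120,120),5,plain=True)"
```

```text
t 13.7 sq in frame mm (goal 5,-5) [ 4.2559 -6.1214] z 26.183923560233023 yaw rel -0.04 F frame [-18.8482   9.694 ] 7.375825908131783 Mz [2.3025 3.1395 0.0405] open 0.15618743162041182
```

View pics/w13.png

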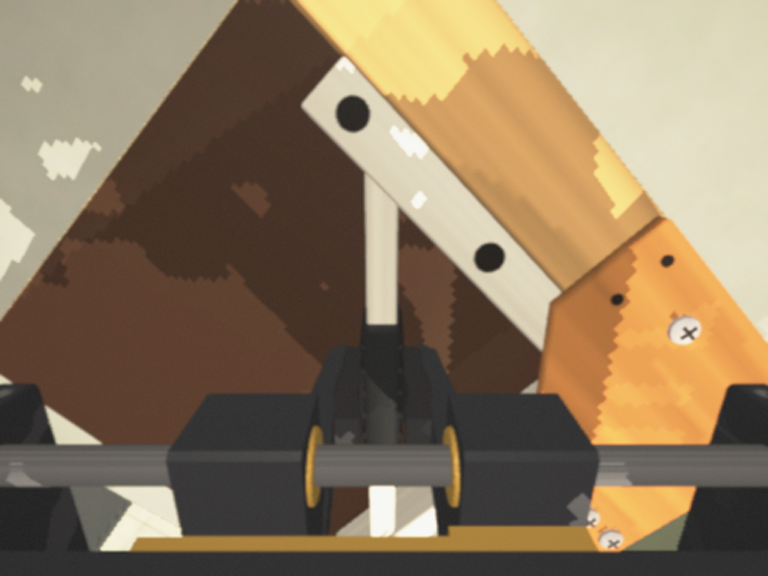

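View pics/s13.png

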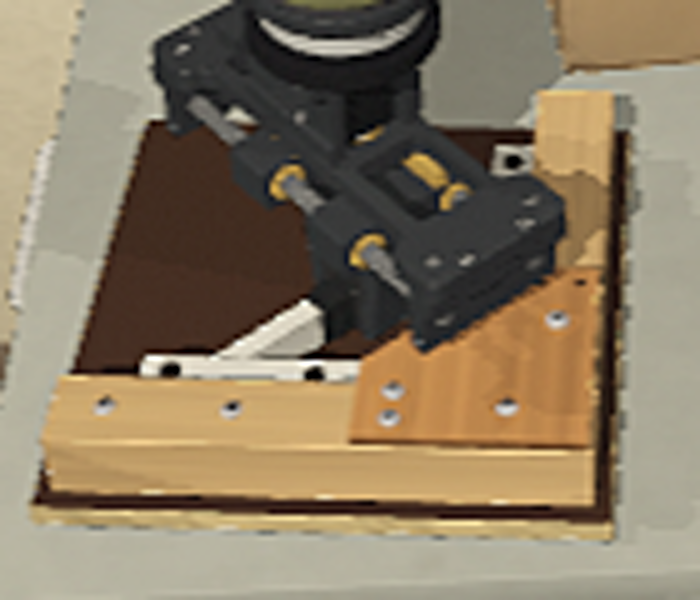

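View pics/t13.png

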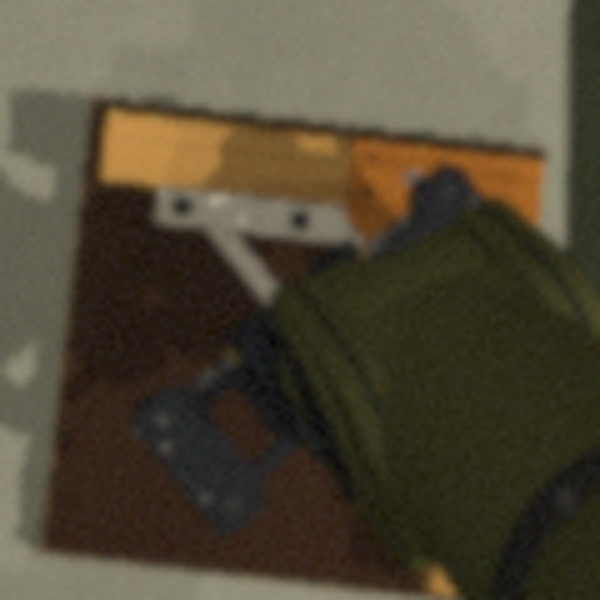

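```bash
python3 -c "
from h import *
s=r.get_state(); Rm=R.from_quat(s['eef_rot']).as_matrix(); print(Rm, s['qd'])
B=-.094; q=np.array([[np.cos(B),np.sin(B),0],[-np.sin(B),np.cos(B),0],[0,0,1]])
print('tool z in frame',q@Rm[:,2])"
```

```text
[[ 0.637  -0.7705 -0.0249]
 [-0.7707 -0.6373  0.0023]
 [-0.0176  0.0177 -0.9997]] [-0.0013  0.0006  0.0001  0.0015 -0.0007  0.0008  0.0001]
tool z in frame [-0.025  -0.0001 -0.9997]
```

Run:
```python
from h import *
s=r.get_state(); c=cam("wrist"); im=vision.snapshot("wrist"); Rm=R.from_quat(s["eef_rot"]).as_matrix()
h=np.arctan2(Rm[1,0],Rm[0,0])+np.pi/4
flat=[xf(p,s["tool_pos"][0],s["tool_pos"][1],h,.012) for p in sq_parts()]
Rt=Rm@np.array([[1,0,0],[0,-1,0],[0,0,-1]])@R.from_euler("z",45,degrees=True).as_matrix()
rig=[(p-[0,0,.0137])@Rt.T+s["tool_pos"] for p in sq_parts()]
k=3;o=np.array([180,20]);z=cv2.resize(im[20:220,180:440],None,fx=k,fy=k,interpolation=cv2.INTER_CUBIC)
draw(z,c,flat[:2],k,o,(0,0,255)); draw(z,c,rig[:2],k,o,(0,255,0)); cv2.imwrite("pics/w14.png",z)
print("rigid corner heights mm above board", [ ((p[::2,2].min()-.012)*1000).round(1) for p in rig[:2]], [(p[::2,2]*1000-12).round(1) for p in rig[:2]])
```

```text
rigid corner heights mm above board [np.float64(-1.0), np.float64(-1.2)] [array([ 2.6,  2.5, -1. , -1. ]), array([-0.7, -0.8, -1.2, -1.2])]
```

View pics/w14.png

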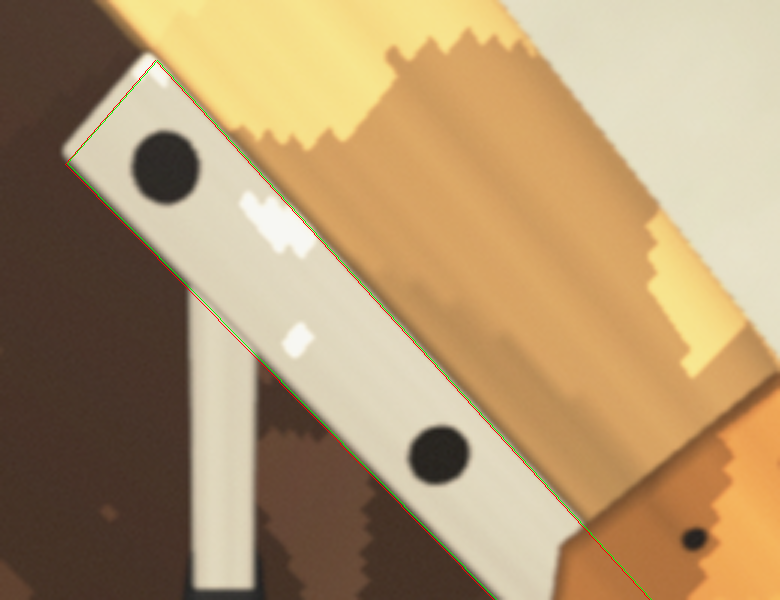

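Flush along the stud and held against a hard stop. The 19 N push tilts the tool 1.4°, so I'll ease the x push, add a little rail pressure, and press lightly down to keep the square flat.

Call:
send_rows([
  {"delta_pos":[-0.05,0.12,0.02],"turn":0,"jaw":1},
  {"delta_pos":[-0.11,0.25,0.04],"turn":0,"jaw":1},
  {"delta_pos":[-0.11,0.25,0.04],"turn":0,"jaw":1},
  {"delta_pos":[-0.11,0.25,0.04],"turn":0,"jaw":1},
  {"delta_pos":[-0.11,0.25,0.04],"turn":0,"jaw":1},
])

```text
clock: 14.32
tool_pos: [0.5026, -0.1475, 0.0262]
eef_rot: [0.905, -0.426, -0.01, 0.003]
contact_force: [-14.9, 12.6, 6.9]
opening: 0.152
```

```bash
cat >> h.py <<'E'
def tilt():
    Rm=R.from_quat(r.get_state()["eef_rot"]).as_matrix(); B=-.094
    print("tool z in frame",np.array([[np.cos(B),np.sin(B),0],[-np.sin(B),np.cos(B),0],[0,0,1]])@Rm[:,2])
E
python3 -c "
from h import *
st(); tilt()"
```

```text
t 14.32 sq in frame mm (goal 5,-5) [ 4.1976 -6.1083] z 26.17494680223437 yaw rel 0.01 F frame [-16.0142  11.1641] 6.861417163148278 Mz [ 2.4034  2.6303 -0.0229] open 0.15190830573256334
tool z in frame [-0.0201  0.0016 -0.9998]
```

Call:
send_rows([
  {"delta_pos":[-0.05,0.1,0.04],"turn":0,"jaw":1},
  {"delta_pos":[-0.12,0.16,0.08],"turn":0,"jaw":1},
  {"delta_pos":[-0.12,0.16,0.08],"turn":0,"jaw":1},
  {"delta_pos":[-0.12,0.16,0.08],"turn":0,"jaw":1},
  {"delta_pos":[-0.12,0.16,0.08],"turn":0,"jaw":1},
])

```text
clock: 14.73
tool_pos: [0.5026, -0.1475, 0.026]
eef_rot: [0.905, -0.425, -0.008, 0.002]
contact_force: [-12.5, 12.5, 10.4]
opening: 0.151
```

```bash
python3 -c "
from h import *
st(); tilt()"
```

```text
t 14.73 sq in frame mm (goal 5,-5) [ 4.1535 -6.1597] z 26.03108596240929 yaw rel 0.02 F frame [-13.585   11.2957] 10.444781492769163 Mz [ 2.3547  2.1864 -0.0268] open 0.15052215027252766
tool z in frame [-0.0162  0.002  -0.9999]
```

Call:
send_rows([
  {"delta_pos":[0,0,0],"turn":0,"jaw":1},
  {"delta_pos":[0,0,0],"turn":0,"jaw":1},
  {"delta_pos":[0,0,0],"turn":0,"jaw":1},
  {"delta_pos":[0,0,0],"turn":0,"jaw":1},
  {"delta_pos":[0,0,0],"turn":0,"jaw":1},
  {"delta_pos":[0,0,0],"turn":0,"jaw":1},
  {"delta_pos":[0,0,0],"turn":0,"jaw":1},
  {"delta_pos":[0,0,0],"turn":0,"jaw":1},
])

```text
clock: 15.4
tool_pos: [0.5025, -0.1475, 0.026]
eef_rot: [0.905, -0.425, -0.008, 0.002]
contact_force: [-12.7, 12.1, 9.8]
opening: 0.152
```

Run:
```python
from h import *
st(); tilt()
B=(.4982,-.142,-.094)
ovl('wrist','w15',(180,0),(260,200),3,plain=True); ovl('scene','s15',(140,190),(140,120),5,plain=True)
ovl('scene','s15o',(140,190),(140,120),5,h=0,B=B)
for l in ("driver","pencil","mug"):
    for n in ("scene",):
        t=nets.trace(n,l)
        if t:
            m=t[0]["region"]; a=np.load(f"m_{n}_{l}.npy"); print(l,np.argwhere(m).mean(0)-np.argwhere(a).mean(0))
```

```text
t 15.4 sq in frame mm (goal 5,-5) [ 4.1403 -6.1688] z 26.02444082067057 yaw rel 0.02 F frame [-13.7289  10.8341] 9.819862910977111 Mz [ 2.3428  2.2168 -0.089 ] open 0.15157251765875165
tool z in frame [-0.0162  0.0021 -0.9999]
driver [3.3485 8.0418]
pencil [-0.2435  0.6526]
mug [0.0581 0.3091]
```

View pics/w15.png

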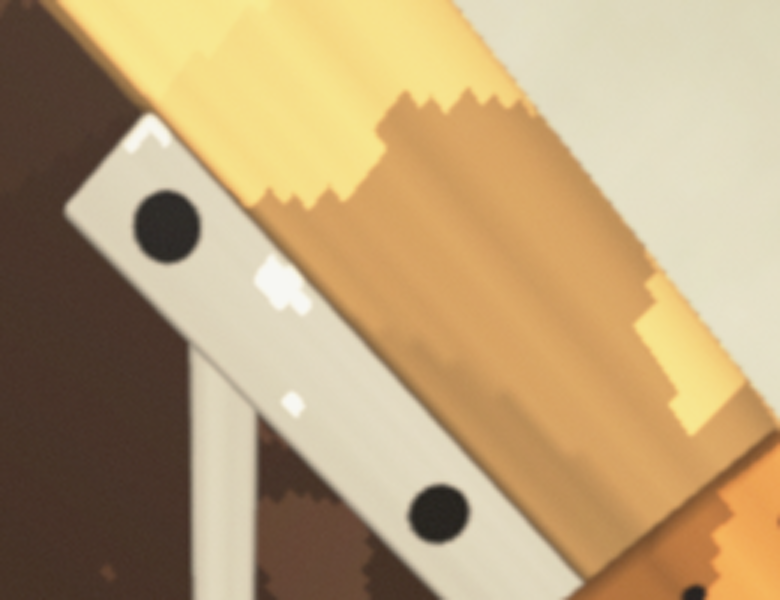

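View pics/s15.png

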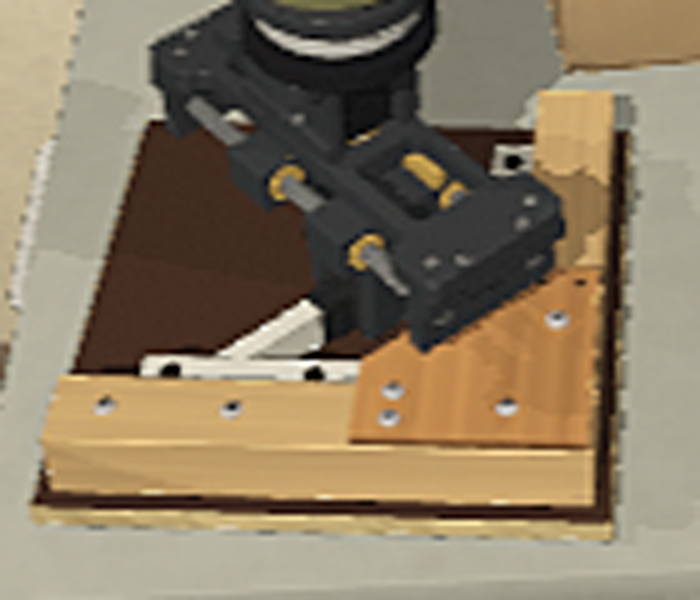

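View pics/s15o.png

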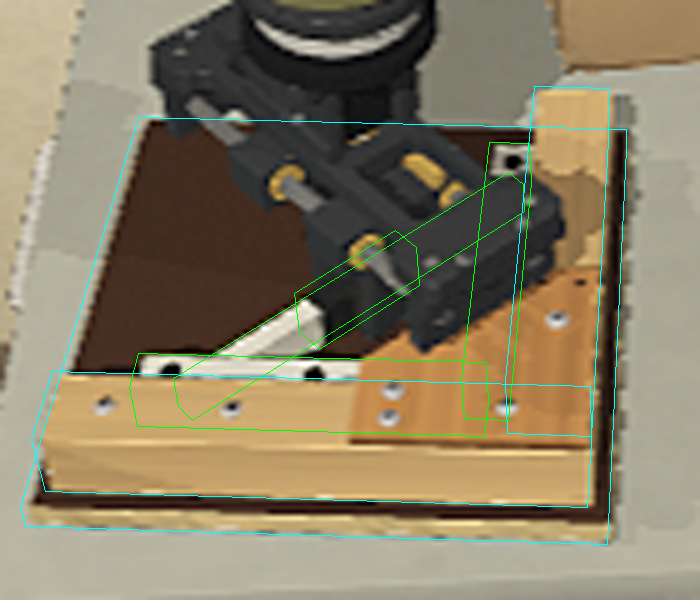

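The stud (575,160) lines up with the square model at zero angle, and both arms look flush. The driver's mask moved 8 px, so I'll check that against the first picture.

Run:
```python
from h import *
im=vision.snapshot("scene"); a=cv2.imread("pics/scene0.png")
d=cv2.absdiff(im,a)[235:285,290:375].max(2); print("max diff driver/pencil zone",d.max(),(d>40).sum())
cv2.imwrite("pics/drv.png",np.hstack([cv2.resize(x[225:290,285:380],None,fx=4,fy=4) for x in(a,im)]))
st()
```

```text
max diff driver/pencil zone 12 0
t 15.75 sq in frame mm (goal 5,-5) [ 4.1824 -6.1496] z 26.023759162245668 yaw rel 0.02 F frame [-12.8952  10.8875] 10.302175471297677 Mz [ 2.3168  2.1876 -0.0361] open 0.15014886520641513
```

View pics/drv.png

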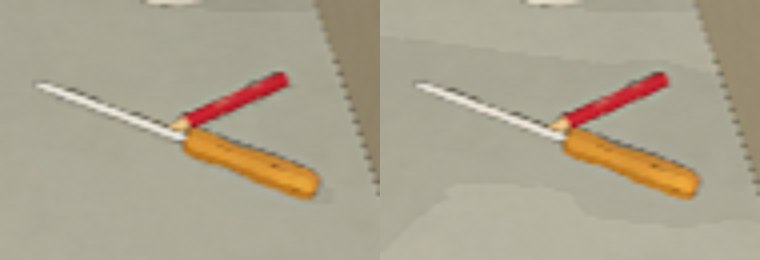

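Driver and pencil haven't moved, and the pose is stable, so I'm handing the job in.

```bash
python3 -c "
from h import *
print(order.finish_job()); st()"
```

```text
the job is handed in; nothing more can be done
None
the job is handed in; nothing more can be done
```

The square is pressed home in the corner, still gripped, and the job is handed in. I gripped its sleeve, set it on the board in the open bay and slid its nose under the gusset. Then I brought it against the rail and pushed along the rail until it met a hard stop at the stud.

**Last checks before handing in (clock 15.75 s of 72 s)**
- **Position and push:** the square held still to about 0.1 mm for a second. It was pressing about 13 N on the stud, 11 N on the rail and 10 N down. Its yaw was within 0.1° of my fitted frame.
- **Flush and square:** the wrist view shows no gap along the stud arm, and the stud matches the zero-angle model in the scene view. I had no direct reading of the stud's angle.
- **Other objects:** picture comparison shows the driver and pencil did not move. The mug's mask shifted only 0.3 px.

**What disagreed or went wrong**
- The first push along the rail stuck at 20 N from friction. I lifted the tool about 0.8 mm to free it, so the square may have left the board slightly for part of the slide.
- The tool leans about 0.9° under the final push, so the square may not lie perfectly flat. The far end of the rail arm could be 1–2 mm off the board.
- The final position differs about 1 mm in x and y from the camera fit, within its accuracy.
- The network's driver mask suggested an 8 px shift, but the picture comparison showed that was false.

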